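Refit the drip tray under the fondue base

ROBOT

A 6-joint arm with a two-finger parallel gripper is mounted at the origin on the work surface. World frame = base frame: x ahead of the robot, y to its left, z up, the work surface at z = 0. Lengths are in m, angles in rad, forces in N, time in s.
With the tool pointing down it reaches from about 0.375 to 0.9 m from the base axis. Payload 3.1 kg.
Tool frame: the origin (TCP) lies midway between the tips of the shut fingers; the grasp point (between the pads) lies 19 mm behind it; x points along the fingers, z is the direction in which the jaws open and shut, and the axes are right-handed (so a half turn about x gives the same grasp; the last joint's range is limited). The gripper opens to 85 mm and grips with 20 to 120 N. Pads are 22 mm wide; open, the fingers measure 114 mm over their backs; the gripper's body (76 mm by 85 mm) begins 54 mm behind the grasp point. The pads swing forward as they close: fully open they stand 13 mm farther back than shut.
Start: joints at [-1.286, 0.527, 1.433, -0, 1.181, -0.178], TCP at [0.28, -0.559, 0.231] pointing down, gripper open.
Joint ranges: [-3.08, 3.08], [-0.75, 2.2], [0.22, 2.44], [-1.43, 4.57], [0, 2.65], [-2.85, 2.85]. Speed limits (rad/s): [2.79, 2.79, 3.14, 3.14, 3.14, 3.14].

INTERFACE

Orientations are given as a unit quaternion [x, y, z, w].
In Python, from station import status, snapshot, camera_params, ticket gives the robot as it stands.
- The arm moves only by the tool arm_command, never from a script. Its argument "series" is a list that holds one entry, the list of rows, each a list of 4 numbers: the shift along the tool's x, y, z in mm, then the turn about the tool's x in rad. A call has 1 to 10 rows; each row shifts and turns the commanded pose from where the row before left it, along the tool's axes as they then stand; what a row does not reach is not made up. A row lasts 1/10 s, in which the tool goes at most 50 mm and 8.59 degrees, less where a joint would pass 70% of its speed; a pose out of reach is approached as far as the arm can. A call is refused whole if a number of a shift passes 50 or a number of a turn 0.15, either way. A call with a gripper value outside its range is refused whole. "jaw" is the opening in per cent of the stroke, from 0 (shut) to 100 (fully open), set as the call begins (left out, the last holds). The fingers move at their own pace and stop on an object; "force" is the grip in N (left out, the last holds). Time passes only in rows, so rows that do not move let the fingers close. It gives the time, the measured TCP pose, the force and the opening at its end, in the units of the state.
- status.sense(): the state, without advancing time (a new reading comes with each control period).
- snapshot(name): name is "scene" or "side" or "wrist"; returns the picture (384x512x3 uint8, red, green, blue); there is no depth.
- camera_params(name): a dict with "fovy" (degrees; the focal length in pixels is half the picture's height over the tangent of half this angle, whatever the lens; pixels are square), "cx", "cy" (the principal point, pixels), "extrinsics" (4x4, takes a point from camera to world coordinates); the wrist camera has in their place "mount" (4x4, takes a point from camera to tool coordinates, whose origin is the TCP and whose axes are the tool frame's). Camera axes: x right, y down, z forward; pixel columns grow to the right and rows downward; lengths in m; the calibration is good to about 2 mm. A picture is of the moment at which its call begins: read the wrist's pose just before it. camera_params takes no time and is no camera call.
- ticket.sign_off(): hands the job in, once; it reports no verdict.
The state is a dict: "t": time; "q": joint angles; "qd": joint speeds; "tau": joint torques, N m; "tcp_pos": TCP position; "tool_rot": TCP orientation; "force": force on the tool from outside, world axes, zero at the start; "ft_torque": the same for the moment, N m; "finger_gap": opening from 0.0 (shut) to 1.0 (fully open).
Only numpy, scipy, OpenCV 4.12 (cv2) and the standard library are available. Lean on these libraries where they do the work, as an engineer would, in place of code of your own. Each camera call takes 0.05 s, during which the arm holds its last target. There are 200 camera calls.

TASK

Lift the steel drip tray by its upright grip off the wooden rest, and slide it into the bay under the front of the electric fondue base until it is fully home against the stop inside and its front is flush with the front of the base. Feel for the hidden guides and slide gently, never forcing it; let go of the tray, and leave the knob, the pot, the plate, the fork ring and the wooden rest as they are.

Things in the scene. Friction and masses are not known exactly. Their poses are not given: they have to be found in the camera images.
- tray: Steel drip tray, loose, 0.15 to 0.23 kg: open pan 120 long (x), 90 wide (y), 16 mm high. Origin: centre of the pan's underside. +x points to the nose, which goes in first; at the -x end (the front) stands the grip, an upright dark steel block 36 long in x (x = -95 to -59 mm), 14 wide in y, z = 4 to 42 mm. Starts flat on the wooden rest, nose away from the robot.
- grip (a point): Point inside the tray's upright grip where to pinch it from above (fingers closing along the tray's y): at x = -77.5, y = 0, z = 26 mm in the tray's frame; axes as the tray's.
- base: Electric fondue base, fixed: grey plinth 220 deep (x), 260 wide (y), 45 mm high, with a round steel hotplate (132 wide, 13 mm high) and a knob on top. Origin: centre of its underside, on the counter. Front face at x = -110 mm, facing -x; +y is called left. The bay opens in the front: mouth 172 mm wide (y = -86 to 86), 30 mm high, without a floor: the tray slides on the counter.
- mouth (a point): Middle of the bay's mouth at counter level, in the plane of the base's front face; axes as the base's.
- lane (a point): Point on the counter inside the bay, on the mouth's midline, 60 mm behind the front face (base x = -50 mm); axes as the base's. Hidden beside it is a rigid black guide insert, parallel to the base's x, whose middle line lies anywhere from 5 to 30 mm left (+y) of the mouth's midline (different each time, not measured). It leaves the 90 mm wide tray 1.6 mm of play on each side.
- left_start (a point): Base x = -100, y = 46.6 mm, at the counter. The left guide's inner wall begins 5 to 30 mm further left than this point and runs inwards along the base's x. The right guide, 93.2 mm across from it, begins only at base x = -50 mm (short slanted lead-in before it, from -57 mm), so a nose reaching to between base x = -90 and -65 mm can be moved left till it touches the left guide.
- stop (a point): Hard end stop inside the bay: base x = 10, y = 0, at the counter. The nose meets it when the tray's origin is at base x = -50 mm and its front is flush with the base's front. The guides and stop are rigid and brittle: more than 30 N between tray and base breaks them.
- rest: Wooden lid rest, fixed: board 200 (x) by 130 (y) by 15 mm high, origin at the centre of its underside.
- knob (a joint): Heat knob on top of the base at its right (x = -20, y = -100 mm), turning angle in rad, 0 at the start; to be left alone.
- pot: White ceramic insert pot, loose bystander, 160 mm wide, 85 mm high; origin under its middle.
- plate: Small white melamine plate, loose bystander, 150 mm wide, 18 mm high; origin under its middle.
- fork_ring: Steel fork ring, loose bystander, 110 mm wide, 22 mm high; origin under its middle.
There are look-alikes about, which are no part of the job. What is shaped like the tray but turquoise is not meant.

How it is judged:
On the way, in this order (a step that is already met when the one before it is completed fails the run):
1. the tray is lifted clear of the wooden rest (height (world z) of tray above 0.022 m), for 0.1 s.
2. the tray's nose is inside the bay, with the tray low and lying roughly along the base (x of tray in the frame of base between -0.155 and -0.06 m and height (world z) of tray below 0.013 m and angle between the x axis of tray and the x axis of base, either way round below 0.25 rad), for 0.1 s.
At the end, for the whole second after the job is handed in: The tray lies flat on the counter inside the bay, between the guides (0 to 35 mm left of the mouth's middle, along the base within 0.06 rad), its front within 3 mm of flush with the base's front, at rest and released (x of tray in the frame of base between -0.053 and -0.046 m and y of tray in the frame of base between 0 and 0.035 m and angle between the x axis of tray and the x axis of base, either way round below 0.06 rad and height (world z) of tray below 0.004 m and angle between tray's own z axis and vertical below 0.05 rad and linear speed of tray below 0.01 m/s); the robot touches nothing.
It fails at once if the tray is forced against the base: more than 30 N (contact force between tray and base above 30 N).
It fails at once if the robot presses on the base with more than 10 N (contact force between any of the fingers, the arm and base above 10 N).
It fails at once if the knob is turned (value of joint knob above 0.15 rad or value of joint knob below -0.15 rad).
It fails at once if the pot, plate or fork ring is moved by more than 15 mm (distance of any of pot, plate, fork_ring from where it was at the start of the episode above 0.015 m).
It also fails if it takes over 72 s, if anything falls off the work surface, if the arm or the gripper's body presses on something with over 40 N, if the wrist force passes 120 N, or if a joint passes its speed limit or range.

## Working session

There is one attempt and no reset: what is moved stays moved. The work goes in short steps, Python scripts to look and compute and a tool call to move; the robot and the scene stay as the last step left them, time stands still between calls to the robot, and variables do not carry over. Pictures are saved under pics/ and viewed, about 8 in all and at most 12, crops included, and the job is handed in when it is done.

Besides the shell and the picture viewer there is one more tool, called after ">>>" as name(argument=value, ...), one argument or row to a line, values as JSON. arm_command: Moves the arm, as the interface text tells. Its arguments: {"type":"object","properties":{"series":{"type":"array"},"jaw":{"type":"number"},"force":{"type":"number"}},"required":["series"]}

```bash
mkdir -p pics; ls; cat > h.py <<'E'
import numpy as np, cv2
from station import status, snapshot, camera_params, ticket
from scipy.spatial.transform import Rotation as R
def ext(n):
    p=camera_params(n)
    if 'extrinsics' in p: return p,np.array(p['extrinsics'])
    s=status.sense(); T=np.eye(4); T[:3,:3]=R.from_quat(s['tool_rot']).as_matrix(); T[:3,3]=s['tcp_pos']
    return p,T@np.array(p['mount'])
def ray(n,u,v,z):
    p,T=ext(n); f=192/np.tan(np.radians(p['fovy']/2))
    d=T[:3,:3]@np.array([(u-p['cx'])/f,(v-p['cy'])/f,1]); o=T[:3,3]
    return o+d*(z-o[2])/d[2]
def proj(n,P):
    p,T=ext(n); f=192/np.tan(np.radians(p['fovy']/2))
    c=np.linalg.inv(T)@np.append(P,1); return p['cx']+f*c[0]/c[2],p['cy']+f*c[1]/c[2]
def save(n,name):
    im=snapshot(n)[:,:,::-1].copy(); cv2.imwrite('pics/'+name+'.png',im); return im
E
python3 - <<'E'
from h import *
np.set_printoptions(precision=3,suppress=True)
a=save('scene','a0');b=save('side','b0')
s=status.sense();print(s)
for n in('scene','side','wrist'):print(camera_params(n))
E
```

```text
pics
{'t': 0.1, 'q': array([-1.286,  0.528,  1.434,  0.   ,  1.181, -0.178]), 'qd': array([-0.001, -0.002, -0.003, -0.   , -0.001,  0.001]), 'tau': array([ -0.   , -44.33 , -17.859,  -0.   ,   0.004,  -0.   ]), 'tcp_pos': array([ 0.279, -0.558,  0.23 ]), 'tool_rot': array([ 0.372,  0.602, -0.371,  0.601]), 'force': array([-0.77 , -0.019,  0.096]), 'ft_torque': array([-0.018,  0.064,  0.024]), 'finger_gap': 0.9968424003091577}
{'fovy': 47.52155877265386, 'cx': 255.1509202419323, 'cy': 194.03554374396776, 'extrinsics': array([[-0.764,  0.511, -0.393,  1.146],
       [ 0.645,  0.598, -0.477,  0.87 ],
       [-0.009, -0.617, -0.787,  1.311],
       [ 0.   ,  0.   ,  0.   ,  1.   ]])}
{'fovy': 43.05298584612946, 'cx': 256.3034943553375, 'cy': 187.20559650239517, 'extrinsics': array([[-0.901,  0.289, -0.323,  1.072],
       [ 0.433,  0.605, -0.668,  1.236],
       [ 0.003, -0.742, -0.671,  1.211],
       [ 0.   ,  0.   ,  0.   ,  1.   ]])}
{'fovy': 63.92401851758505, 'cx': 256.48059947251306, 'cy': 189.33976952259013, 'mount': array([[ 0.001, -0.316,  0.949, -0.144],
       [ 0.   , -0.949, -0.316,  0.082],
       [ 1.   ,  0.   , -0.001,  0.   ],
       [ 0.   ,  0.   ,  0.   ,  1.   ]])}
```

View pics/a0.png

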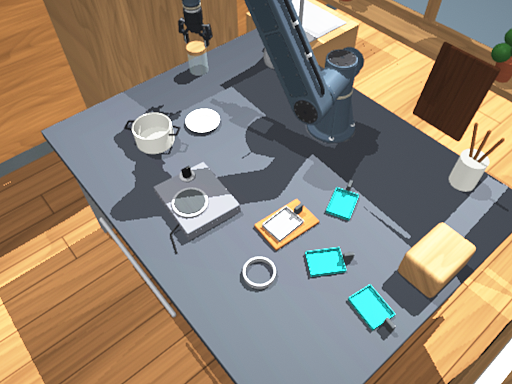

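View pics/b0.png

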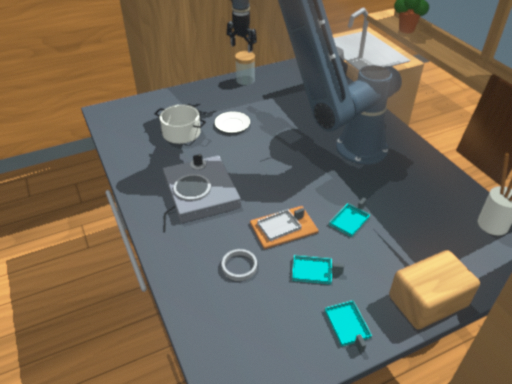

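The scene view shows the white tray on the orange rest at (285,222), its grip near (298,208), and the grey base at (197,198). In the side view the tray is at (280,225) and the base at (202,187). I'll measure both from colour masks next.

```bash
python3 - <<'E'
from h import *
np.set_printoptions(precision=4,suppress=True)
crops=[]
for n,f,bx in(('scene','a0',(150,160,180,95)),('side','b0',(150,145,180,105))):
    im=cv2.imread(f'pics/{f}.png'); hsv=cv2.cvtColor(im,cv2.COLOR_BGR2HSV)
    x,y,w,h=bx
    m=np.zeros(im.shape[:2],np.uint8)
    m[y:y+h,x:x+w]=cv2.inRange(hsv,(5,120,80),(25,255,255))[y:y+h,x:x+w]
    c=max(cv2.findContours(m,0,2)[0],key=cv2.contourArea)
    P=np.array([ray(n,*p[0],.015)[:2] for p in cv2.convexHull(c)]).astype(np.float32)*1000
    print(n,'rest',cv2.minAreaRect(P), cv2.contourArea(c))
    # base top: grey, low sat, mid value
    m=np.zeros(im.shape[:2],np.uint8)
    print('px',[hsv[p[1],p[0]] for p in ((215,210),(165,195),(205,222),(225,190))])
    crops.append(cv2.resize(im[y:y+105,x:x+w],None,fx=4.4,fy=4.4,interpolation=cv2.INTER_CUBIC)[:300] if 0 else cv2.resize(im[y:y+h,x:x+w],(540,int(h*3)),interpolation=cv2.INTER_CUBIC))
cv2.imwrite('pics/c0.png',np.vstack(crops))
print([c.shape for c in crops])
E
```

```text
scene rest ((501.2733154296875, 259.18109130859375), (131.05621337890625, 197.5029754638672), 86.22531127929688) 583.0
px [array([113,  10, 240], dtype=uint8), array([111,  22, 152], dtype=uint8), array([113,   9, 246], dtype=uint8), array([111,  22, 150], dtype=uint8)]
side rest ((497.4972839355469, 260.2888488769531), (130.6612548828125, 198.11956787109375), 85.823974609375) 559.5
px [array([105,  29,  88], dtype=uint8), array([105,  32,  79], dtype=uint8), array([104,  41, 124], dtype=uint8), array([105,  27, 186], dtype=uint8)]
[(285, 540, 3), (315, 540, 3)]
```

View pics/c0.png

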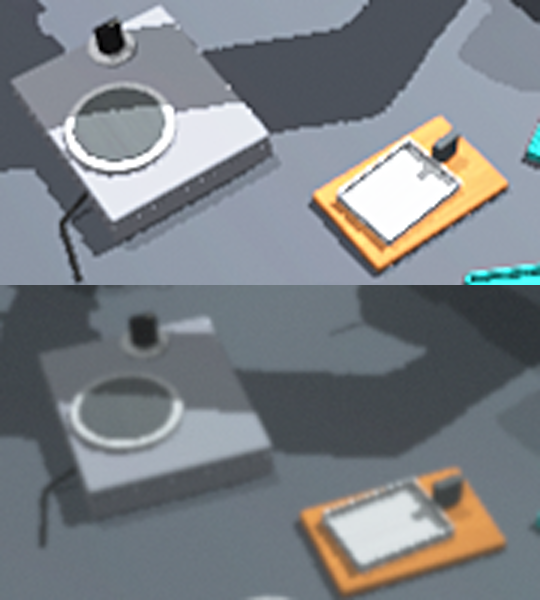

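The crop shows the base's top corners in the scene view (crop/3) at (163,6), (12,80), (113,222) and (270,132). The tray rim is at (405,141), (460,185), (392,243) and (337,190), with the grip at (445,147). I'll turn these into positions.

```bash
python3 - <<'E'
from h import *
np.set_printoptions(precision=4,suppress=True)
def go(n,pts,ox,oy,z,l):
    P=np.array([ray(n,ox+u/3,oy+v/3,z)[:2] for u,v in pts]); e=np.roll(P,-1,0)-P
    print(n,l,'\n',P,'mean',P.mean(0),'len',np.linalg.norm(e,axis=1),'ang',np.degrees(np.arctan2(e[:,1],e[:,0])))
go('scene',[(163,6),(12,80),(113,222),(270,132)],150,160,.045,'base')
go('side',[(210,33),(40,67),(90,207),(270,158)],150,145,.045,'base')
go('scene',[(405,141),(460,185),(392,243),(337,190)],150,160,.031,'tray')
go('side',[(415,480-285),(453,530-285),(355,570-285),(322,523-285)],150,145,.031,'tray')
go('scene',[(445,144)],150,160,.057,'grip')
go('side',[(447,483-285)],150,145,.055,'grip')
E
```

```text
scene base 
 [[ 0.5628 -0.1483]
 [ 0.7798 -0.1701]
 [ 0.804   0.086 ]
 [ 0.5856  0.1027]] mean [ 0.6831 -0.0324] len [0.2182 0.2572 0.219  0.2521] ang [ -5.7331  84.6082 175.6145 -95.2084]
side base 
 [[ 0.5586 -0.146 ]
 [ 0.7758 -0.1741]
 [ 0.8001  0.0859]
 [ 0.585   0.0998]] mean [ 0.6799 -0.0336] len [0.2191 0.2612 0.2156 0.2472] ang [ -7.3818  84.6576 176.3033 -96.1414]
scene tray 
 [[0.4634 0.2114]
 [0.4577 0.3013]
 [0.5729 0.3088]
 [0.573  0.2123]] mean [0.5168 0.2585] len [0.0901 0.1155 0.0965 0.1097] ang [  93.6036    3.6889  -89.9543 -179.5584]
side tray 
 [[0.4546 0.214 ]
 [0.4541 0.3012]
 [0.5784 0.3071]
 [0.5802 0.2292]] mean [0.5168 0.2629] len [0.0871 0.1245 0.0779 0.1266] ang [  90.3451    2.7211  -88.6622 -173.1403]
scene grip 
 [[0.4442 0.2589]] mean [0.4442 0.2589] len [0.] ang [0.]
side grip 
 [[0.437  0.2545]] mean [0.437  0.2545] len [0.] ang [0.]
```

```bash
cat >> h.py <<'E'
def rel(P,yaw=None):
    "shift in tool mm to world TCP P, and turn so jaws (tool z) close along yaw+90deg"
    s=status.sense(); M=R.from_quat(s['tool_rot']).as_matrix()
    d=M.T@(np.array(P)-s['tcp_pos'])*1000
    out='tcp %s shift %s'%(np.round(s['tcp_pos'],4),np.round(d,1))
    z=M[:,2]; a=np.arctan2(z[1],z[0])
    if yaw is not None:
        t=-(yaw+np.pi/2-a); t=(t+np.pi/2)%np.pi-np.pi/2
        out+=' turn %.4f'%t
    print(out,'jawdir %.2fdeg'%np.degrees(a),'q6 %.2f'%s['q'][5],'F',np.round(s['force'],2),'t',round(s['t'],2),'gap',round(s['finger_gap'],3))
E
python3 - <<'E'
from h import *
print(R.from_quat(status.sense()['tool_rot']).as_matrix().round(3))
rel([.45,-.15,.23]); rel([.42,.258,.23],np.radians(1))
E
```

```text
[[-0.001  0.894  0.447]
 [ 0.002  0.447 -0.894]
 [-1.     0.    -0.002]]
tcp [ 0.2794 -0.5583  0.2304] shift [   1.1  335.2 -288.9] jawdir -63.43deg q6 -0.18 F [-0.77 -0.02  0.1 ] t 0.1 gap 0.997
tcp [ 0.2794 -0.5583  0.2304] shift [   1.9  490.9 -667.2] turn 0.4463 jawdir -63.43deg q6 -0.18 F [-0.77 -0.02  0.1 ] t 0.1 gap 0.997
```

>>> arm_command(
  series=[
    [[0,33.5,-29,0],[0,33.5,-29,0],[0,33.5,-29,0],[0,33.5,-29,0],[0,33.5,-29,0],[0,33.5,-29,0],[0,33.5,-29,0],[0,33.5,-29,0],[0,33.5,-29,0],[0,33.5,-29,0]],
  ],
  jaw=100,
)

```text
t: 1.1
tcp_pos: [0.4497, -0.1479, 0.2311]
tool_rot: [0.372, 0.602, -0.372, 0.601]
force: [0.2, -1.0, -0.6]
finger_gap: 0.999
```

>>> arm_command(
  series=[
    [[0,19.5,-47,0],[0,19.5,-47,0],[0,19.5,-47,0],[0,19.5,-47,0],[0,19.5,-47,0],[0,19.5,-47,0],[0,19.5,-47,0],[0,19.5,-47,0],[0,0,0,0.149],[0,0,0,0.149]],
  ],
)

```text
t: 2.1
tcp_pos: [0.4203, 0.2513, 0.2309]
tool_rot: [0.457, 0.539, -0.458, 0.539]
force: [-0.8, -0.0, 0.6]
finger_gap: 1.0
```

>>> arm_command(
  series=[
    [[0,0,0,0.148],[0,0,0,0],[0,0,0,0]],
  ],
)

```text
t: 2.4
tcp_pos: [0.4211, 0.2492, 0.2311]
tool_rot: [0.495, 0.505, -0.495, 0.505]
force: [0.1, 0.1, -0.2]
finger_gap: 1.002
```

```bash
python3 - <<'E'
from h import *
rel([.44,.258,.23],np.radians(1))
im=save('wrist','w1')
rel([.44,.258,.23],np.radians(1))
E
```

```text
tcp [0.4211 0.2492 0.2311] shift [ 1.1 19.1 -8.4] turn 0.0034 jawdir -88.81deg q6 1.86 F [ 0.07  0.08 -0.24] t 2.4 gap 1.002
tcp [0.4212 0.2491 0.2312] shift [ 1.2 19.  -8.5] turn 0.0027 jawdir -88.85deg q6 1.86 F [ 0.42  0.13 -0.05] t 2.45 gap 1.003
```

View pics/w1.png

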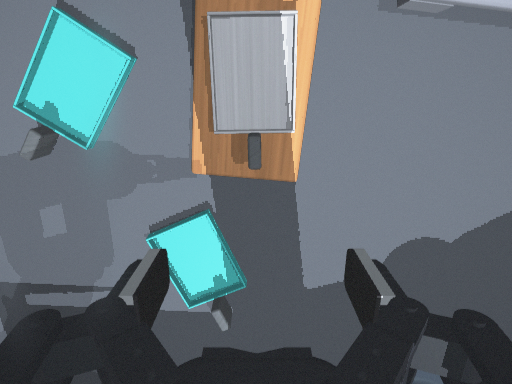

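In the wrist view the pan rim corners are near (208,13), (298,12), (296,131) and (215,133). The grip top spans about (248–261, 133–169).

```bash
python3 - <<'E'
from h import *
np.set_printoptions(precision=4,suppress=True)
n='wrist'
P=np.array([ray(n,u,v,.031)[:2] for u,v in [(208,13),(298,12),(296,131),(215,133)]]);e=np.roll(P,-1,0)-P
print(P,P.mean(0),np.linalg.norm(e,axis=1),np.degrees(np.arctan2(e[:,1],e[:,0])))
im=cv2.imread('pics/w1.png');g=im.max(2)
m=np.zeros(g.shape,np.uint8);m[128:175,240:270]=(g[128:175,240:270]<85)*255
c=max(cv2.findContours(m,0,2)[0],key=cv2.contourArea);r=cv2.minAreaRect(c);print(r)
for z in(.057,.04):print(np.array([ray(n,*p,z)[:2] for p in cv2.boxPoints(r)]))
print(ray(n,254.5,134,.057),ray(n,254.5,169,.057))
E
```

```text
[[0.5713 0.3004]
 [0.5739 0.2115]
 [0.4574 0.2064]
 [0.4534 0.2962]] [0.514  0.2536] [0.089  0.1166 0.0899 0.118 ] [ -88.2961 -177.4885   92.5656    2.0718]
((254.0, 150.0), (34.0, 12.0), 90.0)
[[0.4579 0.2589]
 [0.4581 0.2466]
 [0.4222 0.2457]
 [0.4219 0.2585]]
[[0.4554 0.2593]
 [0.4557 0.2463]
 [0.4179 0.2454]
 [0.4176 0.2589]]
[0.457  0.2522 0.057 ] [0.4199 0.2515 0.057 ]
```

```bash
python3 - <<'E'
from h import *
rel([.438,.2515,.025],np.radians(2.2))
E
```

```text
tcp [0.4212 0.2491 0.2312] shift [206.2  16.9  -2. ] turn -0.0183 jawdir -88.85deg q6 1.86 F [ 0.42  0.13 -0.05] t 2.45 gap 1.003
```

>>> arm_command(
  series=[
    [[0,8.5,-1,-0.018],[0,8.5,-1,0],[30,0,0,0],[30,0,0,0],[30,0,0,0],[30,0,0,0],[30,0,0,0],[20,0,0,0],[10,0,0,0],[0,0,0,0]],
  ],
)

```text
t: 3.45
tcp_pos: [0.4383, 0.2515, 0.0501]
tool_rot: [0.49, 0.509, -0.492, 0.508]
force: [-0.6, -0.2, 0.1]
finger_gap: 0.997
```

```bash
python3 - <<'E'
from h import *
save('wrist','w2')
rel([.438,.2515,.025],np.radians(2.2))
E
```

```text
tcp [0.4388 0.2517 0.051 ] shift [26.  -0.8  0.2] turn -0.0026 jawdir -87.95deg q6 1.83 F [-0.21  0.89  0.79] t 3.5 gap 0.995
```

View pics/w2.png

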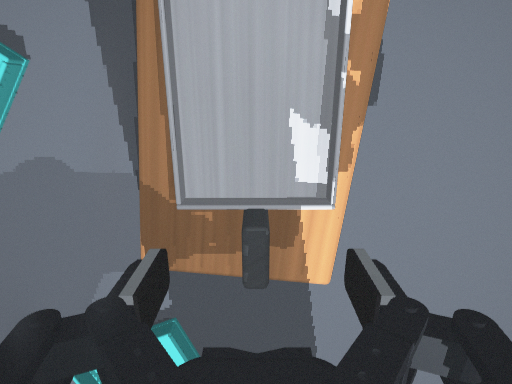

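The grip at (256, 210–288) is centred between the pads (155 and 360). I'll check its position along the tray.

```bash
python3 - <<'E'
from h import *
for p in [(.4564,.252,.057),(.4384,.252,.057),(.4204,.252,.057),(.4204,.252,.019)]:print(p,proj('wrist',p))
for v in (207,):print(ray('wrist',180,v,.031),ray('wrist',332,v,.031))
print(ray('wrist',246,240,.057),ray('wrist',269,240,.057),ray('wrist',256,288,.057),ray('wrist',256,288,.019))
E
```

```text
(0.4564, 0.252, 0.057) (np.float64(257.3776712945452), np.float64(224.9677684345594))
(0.4384, 0.252, 0.057) (np.float64(256.0811203835985), np.float64(257.1579923235723))
(0.4204, 0.252, 0.057) (np.float64(254.87541923710234), np.float64(287.092636247899))
(0.4204, 0.252, 0.019) (np.float64(255.23049949489655), np.float64(250.7085074669875))
[0.45391735 0.29618032 0.031     ] [0.45706704 0.20926789 0.031     ]
[0.44796416 0.25737822 0.057     ] [0.44838188 0.2458956  0.057     ] [0.41985641 0.25138653 0.057     ] [0.39203121 0.25050137 0.019     ]
```

>>> arm_command(
  series=[
    [[10,0,0,0],[10,0,0,0],[5,0,0,0],[0,0,0,0]],
  ],
)

```text
t: 3.9
tcp_pos: [0.4378, 0.2516, 0.0257]
tool_rot: [0.491, 0.509, -0.491, 0.509]
force: [-0.3, 0.1, 0.0]
finger_gap: 1.0
```

>>> arm_command(
  series=[
    [[0,0,0,0],[0,0,0,0],[0,0,0,0],[0,0,0,0],[0,0,0,0],[0,0,0,0],[0,0,0,0],[0,0,0,0]],
  ],
  jaw=0,
  force=50,
)

```text
t: 4.7
tcp_pos: [0.4384, 0.2518, 0.0266]
tool_rot: [0.491, 0.509, -0.491, 0.509]
force: [-0.7, -0.3, 5.2]
finger_gap: 0.154
```

>>> arm_command(
  series=[
    [[-5,0,0,0],[-10,0,0,0],[-15,0,0,0],[-15,0,0,0],[-10,0,0,0],[0,0,0,0]],
  ],
)

```text
t: 5.3
tcp_pos: [0.439, 0.252, 0.0827]
tool_rot: [0.492, 0.508, -0.49, 0.509]
force: [0.7, 0.6, -2.2]
finger_gap: 0.154
```

```bash
python3 - <<'E'
from h import *
rel([.43,.03,.08],np.radians(-5.3))
# base front edge measured from the earlier corners; approach pose
yaw=np.radians(-5.3);c=np.array([.681,-.033]);M=np.array([[np.cos(yaw),-np.sin(yaw)],[np.sin(yaw),np.cos(yaw)]])
for bx,by in((-.26,.0),(-.2775,.0175),(-.225,.0175)):
    print(bx,by,c+M@[bx,by])
E
```

```text
tcp [0.439  0.252  0.0827] shift [  2.5 -17.  221.6] turn 0.1283 jawdir -87.95deg q6 1.83 F [ 0.72  0.6  -2.21] t 5.3 gap 0.154
-0.26 0.0 [ 0.42211158 -0.00898365]
-0.2775 0.0175 [0.40630288 0.01005802]
-0.225 0.0175 [0.45857843 0.00520856]
```

>>> arm_command(
  series=[
    [[-15,0,0,0.128],[-25,0,10,0],[-20,0,30,0],[-10,-1,40,0],[0,-1,40,0],[0,-1,40,0],[0,0,40,0],[0,0,35,0],[0,0,20,0],[0,0,7,0]],
  ],
)

```text
t: 6.3
tcp_pos: [0.4108, -0.0106, 0.151]
tool_rot: [-0.523, -0.476, 0.523, -0.475]
force: [-0.8, 0.7, -2.0]
finger_gap: 0.159
```

>>> arm_command(
  series=[
    [[0,0,0,0],[0,0,0,0],[0,0,0,0]],
  ],
)

```text
t: 6.6
tcp_pos: [0.4109, -0.0078, 0.1512]
tool_rot: [-0.522, -0.477, 0.522, -0.477]
force: [-0.6, -0.1, -2.3]
finger_gap: 0.162
```

```bash
python3 - <<'E'
from h import *
rel([.412,-.008,.15],np.radians(-5.3))
save('wrist','w3')
E
```

```text
tcp [ 0.4109 -0.0078  0.1512] shift [1.2 1.1 0.1] turn 0.0018 jawdir -95.20deg q6 1.37 F [-0.64 -0.05 -2.27] t 6.6 gap 0.162
```

View pics/w3.png

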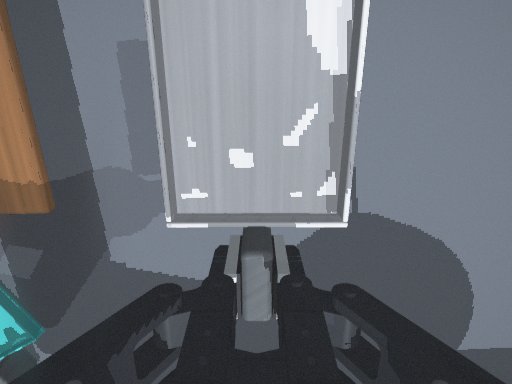

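The tray is held square in the gripper, with the near rim at (168–347, 225) and perhaps 2° of nose droop; the base is out of view. I'll set the tray down in front of the bay, let go, and view it together with the base from higher up.

>>> arm_command(
  series=[
    [[30,0,0,0],[30,0,0,0],[30,0,0,0],[20,0,0,0],[8,0,0,0],[5,0,0,0],[4,0,0,0],[3,0,0,0],[3,0,0,0],[0,0,0,0]],
  ],
)

```text
t: 7.65
tcp_pos: [0.4113, -0.0089, 0.0185]
tool_rot: [0.523, 0.476, -0.522, 0.477]
force: [-0.1, 0.0, -1.5]
finger_gap: 0.16
```

>>> arm_command(
  series=[
    [[2,0,0,0],[2,0,0,0],[0,0,0,0]],
  ],
)

```text
t: 7.95
tcp_pos: [0.4111, -0.0089, 0.0142]
tool_rot: [-0.523, -0.476, 0.523, -0.476]
force: [0.4, -0.6, -1.7]
finger_gap: 0.156
```

>>> arm_command(
  series=[
    [[0,0,0,0],[0,0,0,0],[0,0,0,0],[0,0,0,0]],
  ],
  jaw=60,
)

```text
t: 8.35
tcp_pos: [0.4113, -0.0089, 0.0144]
tool_rot: [0.523, 0.476, -0.522, 0.477]
force: [0.6, -0.5, 0.5]
finger_gap: 0.602
```

>>> arm_command(
  series=[
    [[-30,0,0,0],[-40,0,0,0],[-40,0,0,0],[-40,0,0,0],[-40,20,0,0],[-20,30,0,0],[0,30,0,0],[0,20,0,0],[0,0,0,0],[0,0,0,0]],
  ],
)

```text
t: 9.35
tcp_pos: [0.5094, -0.0177, 0.2237]
tool_rot: [-0.522, -0.477, 0.523, -0.476]
force: [-0.5, 0.1, 0.3]
finger_gap: 0.604
```

```bash
python3 - <<'E'
from h import *
rel([.411,-.008,.015],np.radians(-5.3))
save('wrist','w4')
rel([.411,-.008,.015],np.radians(-5.3))
E
```

```text
tcp [ 0.5094 -0.0177  0.2237] shift [209.  -98.3  -0.6] turn 0.0005 jawdir -95.27deg q6 1.41 F [-0.52  0.05  0.34] t 9.35 gap 0.604
tcp [ 0.5088 -0.0176  0.2236] shift [208.9 -97.6  -0.5] turn 0.0004 jawdir -95.28deg q6 1.41 F [-0.67 -0.67  0.36] t 9.4 gap 0.603
```

View pics/w4.png

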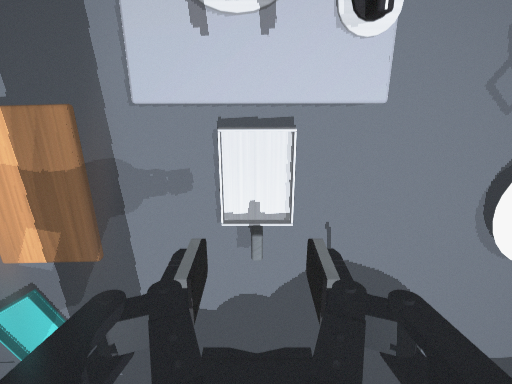

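Tray and base show together: the base's front top edge runs (131,103)–(388,102), and the tray rim is at (218,128), (297,128), (293,226), (221,226). I'll compare their directions.

```bash
python3 - <<'E'
from h import *
np.set_printoptions(precision=4,suppress=True)
n='wrist'
im=cv2.imread('pics/w4.png');g=cv2.cvtColor(im,6).astype(float)
# subpixel row of the front top edge (bright lip)
us=np.arange(150,371,5);vs=[]
for u in us:
    d=-np.diff(cv2.GaussianBlur(g,(3,3),0)[96:112,u]); d=np.clip(d,0,None)
    k=d.argmax();w=d[max(k-2,0):k+3];vs.append(96.5+(np.arange(max(k-2,0),max(k-2,0)+len(w))*w).sum()/w.sum())
vs=np.array(vs);a=np.polyfit(us,vs,1);r=vs-np.polyval(a,us);ok=abs(r)<1;a=np.polyfit(us[ok],vs[ok],1);print('fit',a,ok.mean(),vs[::6])
A=ray(n,131,np.polyval(a,131),.045);B=ray(n,388,np.polyval(a,388),.045)
e=(B-A)[:2];yaw=np.arctan2(e[1],e[0])+np.pi/2
print('front',A,B,np.linalg.norm(e),'yaw',np.degrees(yaw));F=((A+B)/2)[:2];print('mouth',F)
P=np.array([ray(n,u,v,.016)[:2] for u,v in [(218,128),(297,128),(293,226),(221,226)]]);e=np.roll(P,-1,0)-P
print(P.mean(0),np.linalg.norm(e,axis=1),np.degrees(np.arctan2(e[:,1],e[:,0])))
M=np.array([[np.cos(yaw),np.sin(yaw)],[-np.sin(yaw),np.cos(yaw)]])
print('tray in base',M@(P.mean(0)-F)+[-.11,0]); print('tcp grasp pos in base',M@(np.array([.4113,-.0089])-F)+[-.11,0])
E
```

```text
fit [ -0.0027 103.4029] 1.0 [102.9574 102.9074 102.7602 102.6461 102.5764 102.4976 102.6203 102.3593]
front [0.5859 0.103  0.045 ] [ 0.5628 -0.1553  0.045 ] 0.25931793553225235 yaw -5.119653524130173
mouth [ 0.5744 -0.0261]
[ 0.4852 -0.0158] [0.0891 0.1216 0.0903 0.1216] [-95.2628 174.7702  84.7703  -5.7905]
tray in base [-0.1998  0.0023]
tcp grasp pos in base [-0.274   0.0026]
```

>>> arm_command(
  series=[
    [[0,-30,0,-0.003],[0,-40,0,0],[20,-27.5,0,0],[40,0,0,0],[40,0,0,0],[40,0,0,0],[40,0,0,0],[25,0,0,0],[8,0,0,0],[0,0,0,0]],
  ],
)

```text
t: 10.4
tcp_pos: [0.4122, -0.0089, 0.0109]
tool_rot: [-0.521, -0.478, 0.522, -0.476]
force: [-0.6, 0.5, -0.2]
finger_gap: 0.602
```

>>> arm_command(
  series=[
    [[0,0,0,0],[0,0,0,0],[0,0,0,0],[0,0,0,0],[0,0,0,0],[0,0,0,0]],
  ],
  jaw=0,
  force=40,
)

```text
t: 11.0
tcp_pos: [0.4143, -0.0095, 0.0127]
tool_rot: [0.522, 0.476, -0.521, 0.478]
force: [-0.7, 0.9, 6.1]
finger_gap: 0.159
```

```bash
cat >> h.py <<'E'
F=np.array([.5744,-.0261]);Y=np.radians(-5.12)
def st():
    s=status.sense();M=np.array([[np.cos(Y),np.sin(Y)],[-np.sin(Y),np.cos(Y)]])
    b=M@(np.array(s['tcp_pos'])[:2]-F)*1000+[-110,0]; f=M@np.array(s['force'])[:2]
    Z=R.from_quat(s['tool_rot']).as_matrix()[:,2]
    print('tcp base mm',b.round(1),'tray~',(b+[76,0]).round(1),'z %.1f'%(s['tcp_pos'][2]*1e3),'Fbase',f.round(2),'Fz %.2f'%s['force'][2],'Mz %.2f'%s['ft_torque'][2],'yaw err %.2f'%(np.degrees(np.arctan2(Z[1],Z[0]))+90+5.12),'t %.2f gap %.3f'%(s['t'],s['finger_gap']))
E
python3 -c "from h import *;st()"
```

```text
tcp base mm [-270.9    2.3] tray~ [-194.9    2.3] z 12.7 Fbase [-0.73  0.83] Fz 6.06 Mz 0.05 yaw err 0.02 t 11.00 gap 0.159
```

>>> arm_command(
  series=[
    [[-1,0,0,0],[-0.5,0,0,0],[0,0,0,0],[0,0,0,0]],
  ],
)

```text
t: 11.4
tcp_pos: [0.4136, -0.0093, 0.0129]
tool_rot: [0.522, 0.477, -0.522, 0.477]
force: [0.3, -0.1, -0.7]
finger_gap: 0.156
```

>>> arm_command(
  series=[
    [[0,4,0.5,0],[0,7,0.5,0],[0,8,0.5,0],[0,8,0,0],[0,8,0,0],[0,8,0,0],[0,6,0,0],[0,3,0,0],[0,0,0,0],[0,0,0,0]],
  ],
)

```text
t: 12.4
tcp_pos: [0.4656, -0.0155, 0.0128]
tool_rot: [0.522, 0.477, -0.522, 0.477]
force: [0.6, 0.2, -1.0]
finger_gap: 0.155
```

```bash
python3 -c "from h import *;st()"
```

```text
tcp base mm [-219.3    0.8] tray~ [-143.3    0.8] z 12.8 Fbase [0.59 0.21] Fz -1.03 Mz 0.00 yaw err 0.01 t 12.40 gap 0.155
```

>>> arm_command(
  series=[
    [[0,2,-1,0],[0,1,-1,0],[0,0,-1,0],[0,0,-1,0],[0,0,-1,0],[0,0,0,0]],
  ],
)

```text
t: 13.0
tcp_pos: [0.4689, -0.0106, 0.0128]
tool_rot: [0.522, 0.477, -0.522, 0.477]
force: [-0.6, -0.5, 0.2]
finger_gap: 0.155
```

>>> arm_command(
  series=[
    [[0,0,-1,0],[0,0,-1,0],[0,0,-1,0],[0,0,0,0]],
  ],
)

```text
t: 13.4
tcp_pos: [0.469, -0.0076, 0.0128]
tool_rot: [0.522, 0.477, -0.522, 0.477]
force: [-0.2, -0.3, -0.4]
finger_gap: 0.153
```

>>> arm_command(
  series=[
    [[0,0,-1,0],[0,0,-1,0],[0,0,-1,0],[0,0,0,0]],
  ],
)

```text
t: 13.8
tcp_pos: [0.4692, -0.0046, 0.0128]
tool_rot: [0.522, 0.477, -0.522, 0.477]
force: [-0.4, -0.6, -0.8]
finger_gap: 0.161
```

```bash
python3 -c "from h import *;st()"
```

```text
tcp base mm [-216.7   12. ] tray~ [-140.7   12. ] z 12.8 Fbase [-0.38 -0.6 ] Fz -0.81 Mz -0.15 yaw err 0.02 t 13.80 gap 0.161
```

>>> arm_command(
  series=[
    [[0,0,-1,0],[0,0,0,0]],
  ],
)

```text
t: 14.0
tcp_pos: [0.4693, -0.0036, 0.0128]
tool_rot: [-0.522, -0.477, 0.522, -0.477]
force: [0.6, -0.2, -0.9]
finger_gap: 0.157
```

```bash
python3 -c "from h import *;st()"
```

```text
tcp base mm [-216.7   13. ] tray~ [-140.7   13. ] z 12.8 Fbase [ 0.58 -0.19] Fz -0.89 Mz -0.16 yaw err 0.02 t 14.00 gap 0.157
```

>>> arm_command(
  series=[
    [[0,0,-1,0],[0,0,0,0]],
  ],
)

```text
t: 14.2
tcp_pos: [0.4694, -0.0027, 0.0128]
tool_rot: [0.522, 0.477, -0.522, 0.477]
force: [-0.8, -0.4, -0.2]
finger_gap: 0.158
```

```bash
python3 -c "from h import *;st()"
```

```text
tcp base mm [-216.6   14. ] tray~ [-140.6   14. ] z 12.8 Fbase [-0.8  -0.46] Fz -0.18 Mz -0.14 yaw err 0.02 t 14.20 gap 0.158
```

>>> arm_command(
  series=[
    [[0,0,-1,0],[0,0,-1,0],[0,0,0,0]],
  ],
)

```text
t: 14.5
tcp_pos: [0.4696, -0.0006, 0.0128]
tool_rot: [0.522, 0.477, -0.522, 0.477]
force: [-0.6, -0.3, 0.4]
finger_gap: 0.156
```

```bash
python3 - <<'E'
from h import *
st();im=save('wrist','w5');st()
E
```

```text
tcp base mm [-216.7   16. ] tray~ [-140.7   16. ] z 12.8 Fbase [-0.56 -0.33] Fz 0.38 Mz -0.05 yaw err 0.02 t 14.50 gap 0.156
tcp base mm [-216.7   16. ] tray~ [-140.7   16. ] z 12.8 Fbase [-0.5 -0.7] Fz -0.88 Mz -0.02 yaw err 0.02 t 14.55 gap 0.156
```

View pics/w5.png

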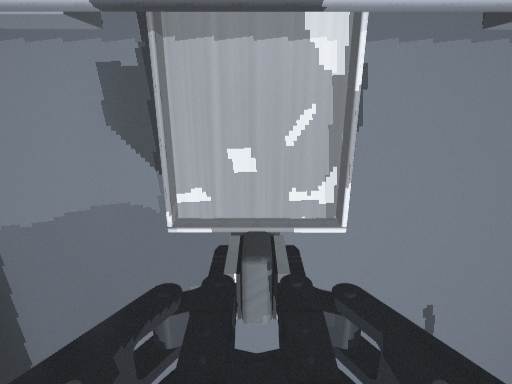

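The tray is still square in the gripper (rim 168–347, sides symmetric) and the mouth's jambs are at about (100,17) and (483,17), so there's no contact yet. I'll keep moving left.

>>> arm_command(
  series=[
    [[0,0,-1,0],[0,0,-1,0],[0,0,0,0]],
  ],
)

```text
t: 14.85
tcp_pos: [0.4698, 0.0014, 0.0128]
tool_rot: [-0.522, -0.477, 0.522, -0.477]
force: [0.2, -1.0, -0.9]
finger_gap: 0.159
```

```bash
python3 -c "from h import *;st()"
```

```text
tcp base mm [-216.7   18. ] tray~ [-140.7   18. ] z 12.8 Fbase [ 0.3  -1.01] Fz -0.93 Mz -0.11 yaw err 0.02 t 14.85 gap 0.159
```

>>> arm_command(
  series=[
    [[0,0,-1,0],[0,0,-1,0],[0,0,0,0]],
  ],
)

```text
t: 15.15
tcp_pos: [0.4697, 0.0031, 0.0128]
tool_rot: [-0.522, -0.477, 0.522, -0.477]
force: [-0.8, -2.8, 0.4]
finger_gap: 0.159
```

```bash
python3 -c "from h import *;st()"
```

```text
tcp base mm [-216.8   19.8] tray~ [-140.8   19.8] z 12.8 Fbase [-0.57 -2.91] Fz 0.43 Mz -0.36 yaw err -0.04 t 15.15 gap 0.159
```

>>> arm_command(
  series=[
    [[0,0,-1,0],[0,0,-1,0],[0,0,0,0]],
  ],
)

```text
t: 15.45
tcp_pos: [0.4694, 0.0048, 0.0128]
tool_rot: [-0.522, -0.477, 0.523, -0.476]
force: [-3.0, -7.9, 1.5]
finger_gap: 0.156
```

```bash
python3 -c "from h import *;st()"
```

```text
tcp base mm [-217.4   21.4] tray~ [-141.4   21.4] z 12.8 Fbase [-2.26 -8.15] Fz 1.51 Mz -0.82 yaw err -0.14 t 15.45 gap 0.156
```

Contact on the left guide came at a commanded y of about 19 mm. The centre line is therefore near y = 17.5, so I'll back off 4.5 mm to the right and slide in.

>>> arm_command(
  series=[
    [[0,0,1.5,0],[0,0,1.5,0],[0,0,1.5,0],[0,0,0,0],[0,4,0,0],[0,4,0,0],[0,4,0,0],[0,3,0,0],[0,0,0,0]],
  ],
)

```text
t: 16.35
tcp_pos: [0.4859, -0.0008, 0.0128]
tool_rot: [0.522, 0.477, -0.521, 0.478]
force: [0.8, 0.0, -1.6]
finger_gap: 0.157
```

```bash
python3 -c "from h import *;st()"
```

```text
tcp base mm [-200.4   17.3] tray~ [-124.4   17.3] z 12.8 Fbase [0.75 0.09] Fz -1.63 Mz 0.02 yaw err 0.02 t 16.35 gap 0.157
```

>>> arm_command(
  series=[
    [[0,2,0,0],[0,2,0,0],[0,2,0,0],[0,2,0,0],[0,0,0,0]],
  ],
)

```text
t: 16.85
tcp_pos: [0.4933, -0.0014, 0.0128]
tool_rot: [0.522, 0.477, -0.522, 0.478]
force: [-1.2, -0.0, -0.7]
finger_gap: 0.159
```

```bash
python3 -c "from h import *;st()"
```

```text
tcp base mm [-193.    17.3] tray~ [-117.    17.3] z 12.8 Fbase [-1.16 -0.13] Fz -0.75 Mz -0.04 yaw err 0.01 t 16.85 gap 0.159
```

>>> arm_command(
  series=[
    [[0,2,0,0],[0,2,0,0],[0,2,0,0],[0,2,0,0],[0,0,0,0]],
  ],
)

```text
t: 17.35
tcp_pos: [0.5014, -0.0022, 0.0128]
tool_rot: [0.522, 0.477, -0.522, 0.478]
force: [0.4, 0.3, -0.3]
finger_gap: 0.159
```

```bash
python3 -c "from h import *;st()"
```

```text
tcp base mm [-184.9   17.3] tray~ [-108.9   17.3] z 12.8 Fbase [0.4  0.31] Fz -0.27 Mz 0.01 yaw err 0.01 t 17.35 gap 0.159
```

Inside the guides with no force on the tray. I'll continue.

>>> arm_command(
  series=[
    [[0,2,0,0],[0,3,0,0],[0,3,0,0],[0,3,0,0],[0,3,0,0],[0,0,0,0]],
  ],
)

```text
t: 17.95
tcp_pos: [0.5156, -0.0035, 0.0128]
tool_rot: [0.522, 0.477, -0.521, 0.478]
force: [0.4, -0.0, -1.2]
finger_gap: 0.156
```

```bash
python3 -c "from h import *;st()"
```

```text
tcp base mm [-170.5   17.3] tray~ [-94.5  17.3] z 12.8 Fbase [0.39 0.03] Fz -1.21 Mz -0.02 yaw err 0.01 t 17.95 gap 0.156
```

>>> arm_command(
  series=[
    [[0,3,0,0],[0,3,0,0],[0,3,0,0],[0,3,0,0],[0,2,0,0],[0,0,0,0]],
  ],
)

```text
t: 18.55
tcp_pos: [0.5294, -0.0047, 0.0128]
tool_rot: [0.522, 0.477, -0.521, 0.478]
force: [0.1, 0.2, -0.8]
finger_gap: 0.158
```

```bash
python3 -c "from h import *;st()"
```

```text
tcp base mm [-156.8   17.3] tray~ [-80.8  17.3] z 12.8 Fbase [0.11 0.25] Fz -0.84 Mz -0.01 yaw err 0.01 t 18.55 gap 0.158
```

>>> arm_command(
  series=[
    [[0,3,0,0],[0,3,0,0],[0,3,0,0],[0,3,0,0],[0,2,0,0],[0,0,0,0]],
  ],
)

```text
t: 19.15
tcp_pos: [0.5433, -0.0059, 0.0128]
tool_rot: [0.522, 0.477, -0.521, 0.478]
force: [0.2, -0.1, -0.4]
finger_gap: 0.154
```

```bash
python3 -c "from h import *;st()"
```

```text
tcp base mm [-142.8   17.3] tray~ [-66.8  17.3] z 12.8 Fbase [ 0.19 -0.05] Fz -0.36 Mz 0.00 yaw err 0.01 t 19.15 gap 0.154
```

>>> arm_command(
  series=[
    [[0,2,0,0],[0,2,0,0],[0,2,0,0],[0,2,0,0],[0,1,0,0],[0,1,0,0],[0,1,0,0],[0,0,0,0]],
  ],
)

```text
t: 19.95
tcp_pos: [0.5537, -0.0068, 0.0128]
tool_rot: [0.522, 0.477, -0.522, 0.477]
force: [-0.6, 0.2, 0.3]
finger_gap: 0.157
```

```bash
python3 -c "from h import *;st()"
```

```text
tcp base mm [-132.4   17.4] tray~ [-56.4  17.4] z 12.8 Fbase [-0.6   0.19] Fz 0.35 Mz -0.06 yaw err 0.01 t 19.95 gap 0.157
```

>>> arm_command(
  series=[
    [[0,1,0,0],[0,1,0,0],[0,0,0,0]],
  ],
)

```text
t: 20.25
tcp_pos: [0.5557, -0.007, 0.0128]
tool_rot: [0.522, 0.477, -0.522, 0.477]
force: [-1.0, 1.2, -0.4]
finger_gap: 0.155
```

```bash
python3 -c "from h import *;st()"
```

```text
tcp base mm [-130.4   17.4] tray~ [-54.4  17.4] z 12.8 Fbase [-1.06  1.06] Fz -0.43 Mz 0.02 yaw err 0.01 t 20.25 gap 0.155
```

>>> arm_command(
  series=[
    [[0,1,0,0],[0,1,0,0],[0,0,0,0]],
  ],
)

```text
t: 20.55
tcp_pos: [0.5577, -0.0071, 0.0128]
tool_rot: [0.522, 0.477, -0.522, 0.477]
force: [-0.2, -0.1, -0.4]
finger_gap: 0.154
```

```bash
python3 -c "from h import *;st()"
```

```text
tcp base mm [-128.3   17.4] tray~ [-52.3  17.4] z 12.8 Fbase [-0.2  -0.07] Fz -0.43 Mz 0.01 yaw err 0.01 t 20.55 gap 0.154
```

>>> arm_command(
  series=[
    [[0,1,0,0],[0,1,0,0],[0,0,0,0]],
  ],
)

```text
t: 20.85
tcp_pos: [0.5597, -0.0073, 0.0128]
tool_rot: [0.522, 0.477, -0.522, 0.477]
force: [-0.4, 0.5, -0.9]
finger_gap: 0.155
```

```bash
python3 -c "from h import *;st()"
```

```text
tcp base mm [-126.4   17.4] tray~ [-50.4  17.4] z 12.8 Fbase [-0.45  0.44] Fz -0.88 Mz -0.04 yaw err 0.01 t 20.85 gap 0.155
```

>>> arm_command(
  series=[
    [[0,1,0,0],[0,0,0,0]],
  ],
)

```text
t: 21.05
tcp_pos: [0.5605, -0.0074, 0.0128]
tool_rot: [0.522, 0.477, -0.522, 0.477]
force: [-0.5, -0.2, 0.9]
finger_gap: 0.16
```

```bash
python3 -c "from h import *;st()"
```

```text
tcp base mm [-125.5   17.4] tray~ [-49.5  17.4] z 12.8 Fbase [-0.49 -0.27] Fz 0.87 Mz 0.03 yaw err 0.01 t 21.05 gap 0.160
```

>>> arm_command(
  series=[
    [[0,1,0,0],[0,0,0,0]],
  ],
)

```text
t: 21.25
tcp_pos: [0.5615, -0.0075, 0.0128]
tool_rot: [0.522, 0.477, -0.522, 0.477]
force: [-0.1, 1.1, 0.2]
finger_gap: 0.157
```

>>> arm_command(
  series=[
    [[0,1,0,0],[0,0,0,0]],
  ],
)

```text
t: 21.45
tcp_pos: [0.5625, -0.0076, 0.0128]
tool_rot: [0.522, 0.477, -0.522, 0.477]
force: [-0.1, -0.1, 0.4]
finger_gap: 0.155
```

```bash
python3 -c "from h import *;st()"
```

```text
tcp base mm [-123.5   17.4] tray~ [-47.5  17.4] z 12.8 Fbase [-0.08 -0.13] Fz 0.36 Mz -0.05 yaw err 0.01 t 21.45 gap 0.155
```

>>> arm_command(
  series=[
    [[0,1,0,0],[0,0,0,0]],
  ],
)

```text
t: 21.65
tcp_pos: [0.5627, -0.0075, 0.0128]
tool_rot: [-0.521, -0.478, 0.522, -0.477]
force: [-3.3, -1.0, 0.7]
finger_gap: 0.154
```

```bash
python3 - <<'E'
from h import *
st();save('wrist','w6');st()
E
```

```text
tcp base mm [-123.4   17.4] tray~ [-47.4  17.4] z 12.8 Fbase [-3.2  -1.31] Fz 0.65 Mz 0.01 yaw err 0.01 t 21.65 gap 0.154
tcp base mm [-123.3   17.4] tray~ [-47.3  17.4] z 12.8 Fbase [-2.41 -0.59] Fz 0.67 Mz 0.05 yaw err 0.01 t 21.70 gap 0.151
```

View pics/w6.png

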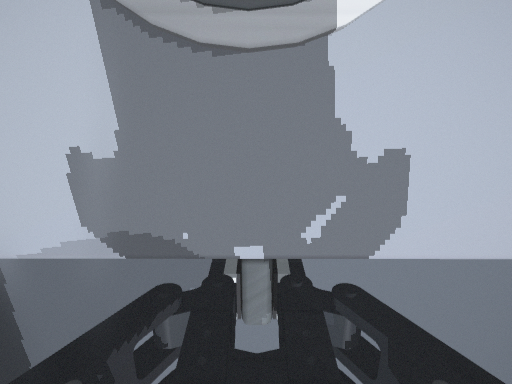

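The base front's top edge is at row 258 and now covers the pan completely. The 3 N came on abruptly, so I'll check for flushness using the pan's front edge seen in w5 (row ~232) against the base edge in w6.

```bash
python3 - <<'E'
from h import *
M=np.array([[np.cos(Y),np.sin(Y)],[-np.sin(Y),np.cos(Y)]])
t=np.array(status.sense()['tcp_pos'])[:2]
for f,z in(('w5',.016),('w6',.045)):
    g=cv2.cvtColor(cv2.imread(f'pics/{f}.png'),6)
    print(f,g[222:240,290] if f=='w5' else g[250:266,60])
for v,z in((228.,.016),(233.5,.016),(258.5,.045)):
    print(v,z,(M@(ray('wrist',256,v,z)[:2]-t)*1000).round(1))
E
```

```text
w5 [105 106 102 102 103 122 151 157 153 149 125 123 124 124 126 124 120 125]
w6 [160 160 160 162 157 162 164 159 143 103 103 105 102 104 102 105]
228.0 0.016 [14.6  0.4]
233.5 0.016 [11.5  0.4]
258.5 0.045 [14.7  0.3]
```

The force could be the stop or a finger touching the base. To settle it safely, I'll let go, then push gently on the grip's rear face with shut fingers, well away from the base.

>>> arm_command(
  series=[
    [[0,-1,0,0],[0,0,0,0]],
  ],
)

```text
t: 21.9
tcp_pos: [0.5627, -0.0075, 0.0128]
tool_rot: [0.522, 0.477, -0.522, 0.477]
force: [-0.3, -0.8, -0.5]
finger_gap: 0.158
```

>>> arm_command(
  series=[
    [[0,0,0,0],[0,0,0,0],[0,0,0,0],[0,0,0,0],[-15,0,0,0],[-25,0,0,0],[-20,0,0,0],[0,-20,0,0],[0,-30,0,0],[0,0,0,0]],
  ],
  jaw=50,
)

```text
t: 22.9
tcp_pos: [0.5073, -0.0019, 0.0736]
tool_rot: [-0.52, -0.479, 0.523, -0.475]
force: [-0.6, 0.4, -0.4]
finger_gap: 0.5
```

>>> arm_command(
  series=[
    [[0,0,0,0],[0,0,0,0],[0,0,0,0],[0,0,0,0],[0,0,0,0],[20,0,0,0],[20,0,0,0],[10,0,0,0],[0,0,0,0]],
  ],
  jaw=0,
)

```text
t: 23.8
tcp_pos: [0.5116, -0.0029, 0.0215]
tool_rot: [-0.521, -0.478, 0.522, -0.476]
force: [0.3, 0.9, 1.0]
finger_gap: 0.001
```

```bash
python3 - <<'E'
from h import *
st();save('wrist','w7');
E
```

```text
tcp base mm [-174.6   17.5] tray~ [-98.6  17.5] z 21.5 Fbase [0.22 0.93] Fz 0.98 Mz 0.06 yaw err 0.01 t 23.80 gap 0.001
```

View pics/w7.png

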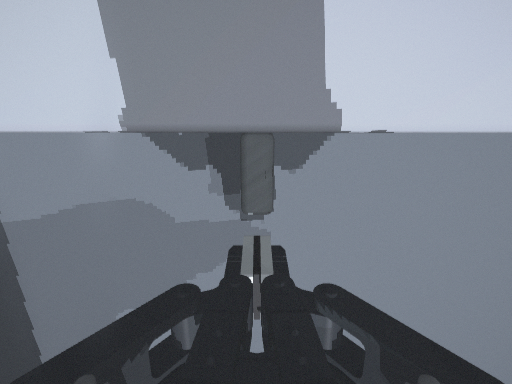

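The tray is released and upright: the grip top spans (242–273, 133–213) and the base's front edge is at row 131. If it's home, the grip's rear should stand 35 mm out from the front face.

```bash
python3 - <<'E'
from h import *
M=np.array([[np.cos(Y),np.sin(Y)],[-np.sin(Y),np.cos(Y)]])
t=np.array(status.sense()['tcp_pos'])[:2]
g=cv2.cvtColor(cv2.imread('pics/w7.png'),6);print(g[125:138,400],g[205:222,258])
for v,z in((131.5,.045),(213,.042)):print(v,(M@(ray('wrist',258,v,z)[:2]-t)*1000).round(1))
E
```

```text
[200 200 202 199 199 198 183 153 130 134 129 130 131] [ 91  89  91  89  88  88  89  85  79  77  85  85  87  86  92 131 133]
131.5 [65.4 -0.5]
213 [29.7 -0.5]
```

>>> arm_command(
  series=[
    [[0,3,0,0],[0,3,0,0],[0,2,0,0],[0,0,0,0]],
  ],
)

```text
t: 24.25
tcp_pos: [0.5215, -0.004, 0.0234]
tool_rot: [0.522, 0.477, -0.521, 0.478]
force: [0.2, -0.3, -0.2]
finger_gap: 0.002
```

```bash
python3 -c "from h import *;st()"
```

```text
tcp base mm [-164.6   17.3] tray~ [-88.6  17.3] z 23.4 Fbase [ 0.18 -0.25] Fz -0.19 Mz 0.01 yaw err 0.01 t 24.25 gap 0.002
```

The grip stands 35.7 mm out, so it's home to within a millimetre. A gentle confirming push follows.

>>> arm_command(
  series=[
    [[0,2,0,0],[0,2,0,0],[0,1,0,0],[0,1,0,0],[0,0,0,0]],
  ],
)

```text
t: 24.75
tcp_pos: [0.5266, -0.0043, 0.0228]
tool_rot: [0.522, 0.477, -0.522, 0.477]
force: [0.2, 0.8, -0.1]
finger_gap: 0.003
```

>>> arm_command(
  series=[
    [[0,1,0,0],[0,1,0,0],[0,0,0,0]],
  ],
)

```text
t: 25.05
tcp_pos: [0.5287, -0.0046, 0.0228]
tool_rot: [0.522, 0.477, -0.522, 0.477]
force: [-0.0, -0.6, 0.3]
finger_gap: 0.004
```

```bash
python3 -c "from h import *;st()"
```

```text
tcp base mm [-157.5   17.4] tray~ [-81.5  17.4] z 22.8 Fbase [ 0.05 -0.6 ] Fz 0.30 Mz 0.02 yaw err 0.01 t 25.05 gap 0.004
```

>>> arm_command(
  series=[
    [[0,1,0,0],[0,0,0,0]],
  ],
)

```text
t: 25.25
tcp_pos: [0.5288, -0.0045, 0.0227]
tool_rot: [-0.521, -0.478, 0.522, -0.477]
force: [-0.4, -0.1, 0.3]
finger_gap: 0.001
```

```bash
python3 -c "from h import *;st()"
```

```text
tcp base mm [-157.3   17.4] tray~ [-81.3  17.4] z 22.7 Fbase [-0.44 -0.1 ] Fz 0.33 Mz 0.08 yaw err 0.01 t 25.25 gap 0.001
```

>>> arm_command(
  series=[
    [[0,1,0,0],[0,0,0,0]],
  ],
)

```text
t: 25.45
tcp_pos: [0.5289, -0.0044, 0.0227]
tool_rot: [-0.521, -0.478, 0.523, -0.476]
force: [-5.1, 0.5, 1.6]
finger_gap: 0.001
```

```bash
python3 -c "from h import *;st()"
```

```text
tcp base mm [-157.3   17.5] tray~ [-81.3  17.5] z 22.7 Fbase [-5.11  0.  ] Fz 1.60 Mz 0.03 yaw err 0.02 t 25.45 gap 0.001
```

>>> arm_command(
  series=[
    [[0,1,0,0],[0,0,0,0]],
  ],
)

```text
t: 25.65
tcp_pos: [0.5288, -0.0043, 0.0226]
tool_rot: [-0.52, -0.479, 0.523, -0.476]
force: [-5.2, -0.7, 3.7]
finger_gap: -0.001
```

```bash
python3 -c "from h import *;st()"
```

```text
tcp base mm [-157.3   17.6] tray~ [-81.3  17.6] z 22.6 Fbase [-5.1  -1.12] Fz 3.70 Mz 0.01 yaw err 0.03 t 25.65 gap -0.001
```

The tray doesn't move at 5 N, so it's hard against the stop. I'll retreat and take a last look.

>>> arm_command(
  series=[
    [[0,-5,0,0],[0,-15,0,0],[0,-10,0,0],[-30,0,0,0],[-40,0,0,0],[-40,0,0,0],[-40,0,0,0],[-20,0,0,0],[0,0,0,0],[0,0,0,0]],
  ],
)

```text
t: 26.65
tcp_pos: [0.5018, -0.0021, 0.193]
tool_rot: [0.522, 0.477, -0.521, 0.478]
force: [0.1, -0.3, 0.5]
finger_gap: 0.004
```

```bash
python3 - <<'E'
from h import *
st();w=save('wrist','w8');a=save('side','b8');c=save('scene','a8')
b=cv2.imread('pics/b0.png');o=cv2.imread('pics/a0.png')
for p,q,m in((a,b,(210,110,255,140)),(a,b,(212,245,262,285)),(a,b,(155,100,205,145)),(a,b,(190,150,207,168))):
    x,y,X,Yy=m;print(m,cv2.absdiff(p,q)[y:Yy,x:X].mean().round(2))
cv2.imwrite('pics/f.png',np.hstack([cv2.resize(w,(400,300)),cv2.resize(a,(400,300))]))
E
```

```text
tcp base mm [-184.4   17.4] tray~ [-108.4   17.4] z 193.0 Fbase [ 0.16 -0.27] Fz 0.49 Mz 0.00 yaw err 0.01 t 26.65 gap 0.004
(210, 110, 255, 140) 26.92
(212, 245, 262, 285) 6.27
(155, 100, 205, 145) 16.52
(190, 150, 207, 168) 25.61
```

View pics/f.png

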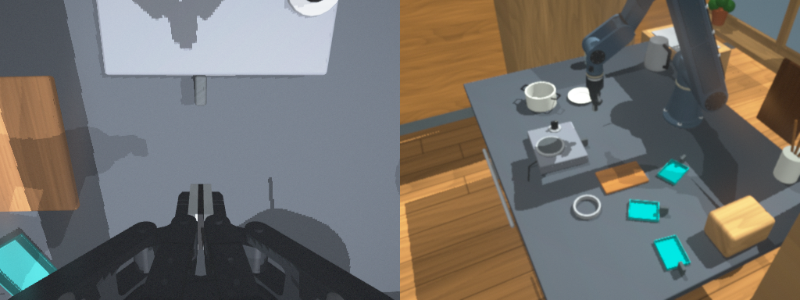

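The tray is in the bay with only its grip showing, at (200,90) in the left half. The gripper is clear, and the pot, plate, ring, rest and knob look as they were.

```bash
python3 -c "from h import *;print(ticket.sign_off());st()"
```

```text
the job is handed in; nothing more can be done
None
the job is handed in; nothing more can be done
```

The tray is in the bay, against the stop and released, and I handed the job in at about 27 s of the 72 s allowed. The hand-in gives no verdict, so this rests on my own checks.

**What I did:** I lifted the tray by its grip and set it down on the counter in front of the mouth to square it up. I took hold again, slid the nose in and moved left until it touched the left guide, at about y = 19 mm. I then backed off to y ≈ 17.4 mm and slid it in, with no more than about 1 N until the stop.

**Last checks:**
- **Home:** a 5 N push on the back of the grip, with the fingers shut, did not move the tray.
- **Flush:** the grip stood 35.7 mm out from the base front, against 35 mm when home, which puts the tray at about x = −50.7 mm.
- **Bystanders:** the final pictures show the pot, plate, fork ring, rest and knob looking as they did at the start, with the gripper clear. I judged this by eye; the picture comparison I also ran was spoiled by moving shadows and the arm.

**Highest forces:** the highest I read was about 8.5 N, while feeling for the left guide, against the 30 N limit.

**Disagreement:** two estimates of the tray's position at the stop did not match. The gripper position gave −47.4 mm and an earlier camera comparison about −52 mm. The later view with the tray released and the push test settled it at about −50.7 mm.

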